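Tip the belt-buckle plate face down onto the rubber pad

TASK

Turn the rectangular brass belt-buckle plate inlaid face down on the black rubber pad, ready for marking out its back: with the fingertips push it flat over the bench until a long side is up against the near edge of the pad, then push and raise the opposite long side so that it tips up at that edge and flips over onto the pad. Then push it on until the whole plate lies flat on the pad, and move clear. Do not pinch it or lift it clear of bench and pad, push gently, and leave the mug, bottle, hammer and round blank where they are.

Things in the scene. Friction and masses are not known exactly. Their poses are not given: they have to be found in the camera images.
- buckle: flat brass belt-buckle plate, 62 mm along x, 92 mm along y, 5 mm thick, corners rounded to 10 mm, 0.15 to 0.3 kg, loose. Starts flat on the bench on the robot's side of the pad, its centre 56 to 88 mm from the pad's near edge, within 0.4 rad of square, +x long edge towards the pad. Origin: centre of the plain back face; z points out of the front (thin white-metal inlay lines and disc), up at the start, down at the end
- corner_a (a point): end of the straight part of the buckle plate's +x long edge, towards its +y end, at mid thickness: (31, 36, 2.5) mm in the buckle plate's frame
- corner_b (a point): end of the straight part of the buckle plate's +x long edge, towards its -y end, at mid thickness: (31, -36, 2.5) mm in the buckle plate's frame
- corner_c (a point): end of the straight part of the buckle plate's -x long edge, towards its +y end, at mid thickness: (-31, 36, 2.5) mm in the buckle plate's frame
- corner_d (a point): end of the straight part of the buckle plate's -x long edge, towards its -y end, at mid thickness: (-31, -36, 2.5) mm in the buckle plate's frame
- pad: black rubber bench pad, 140 mm along its x, 180 mm along its y, 10 mm thick, with upright sides, fixed to the bench. Origin: centre of its underside, at bench height (z = 0); x points away from the robot, square to the near edge
- pad_edge (a point): middle of the pad's top near edge (the one facing the robot): (-70, 0, 10) mm in the pad's frame; the edge runs along the pad's y. It stops the pushed plate; a fingertip leaning on the plate's opposite edge with some 5 to 10 N then raises that edge by friction as it rises along an arc about the pad's foot. Past upright the plate falls onto the pad, overhanging this edge by about 10 mm
- mug: black mug, 80 mm across, 95 mm high, with a handle; bystander; origin at the centre of its foot
- dropper: small white dropper bottle, 34 mm across, 85 mm high; bystander; origin at the centre of its foot
- hammer: hammer lying on the bench, 250 mm long; bystander; origin under its middle
- blank: round brass blank, 44 mm across, 5 mm thick, flat on the bench; bystander, not to be turned over; origin at the centre of its underside
Mind the look-alikes: they are no part of the job. What is shaped like the buckle but green is not meant. Of the things that look like the pad, take the one that is farthest to the robot's right at the start.

How it is judged:
By the outcome, as a careful person would: the job done as asked, in the order asked, and still so for the second after the job is handed in, with the robot touching nothing.
It also fails if it takes over 64 s, if anything falls off the work surface, if the arm or the gripper's body presses on something with over 40 N, if the wrist force passes 120 N, or if a joint passes its speed limit or range.

ROBOT

A 6-joint arm with a two-finger parallel gripper is mounted at the origin on the work surface. World frame = base frame: x ahead of the robot, y to its left, z up, the work surface at z = 0. Lengths are in m, angles in rad, forces in N, time in s.
With the tool pointing down it reaches from about 0.375 to 0.825 m from the base axis. Payload 5.5 kg.
Tool frame: the origin (TCP) lies on the centre line of the jaws, within the pads' length; the fingertips stand ahead of it and the grasp point (between the pads) lies 6 mm ahead of it (bot.tips_ahead is the y of the fingertips in the tool frame, in m); y points along the fingers, z is the direction in which the jaws open and shut, and the axes are right-handed (so a half turn about y gives the same grasp; the last joint's range is limited). The gripper opens to 85 mm and grips with 20 to 120 N. Pads are 22 mm wide; open, the fingers measure 114 mm over their backs; the gripper's body (76 mm by 85 mm) begins 54 mm behind the grasp point. The pads swing forward as they close: fully open they stand 13 mm farther back than shut.
Start: joints at [1.182, 0.314, -0.047, 1.21, 0, 1.571], TCP at [0.227, 0.555, 0.256] pointing down, gripper open.
Joint ranges: [-2.67, 2.67], [-0.69, 1.73], [-1.03, 1.25], [-2.08, 2.16], [-1.42, 1.45], [-3.14, 3.14]. Speed limits (rad/s): [2.39, 2.39, 3.01, 3.14, 3.14, 3.14].

INTERFACE

Orientations are given as a 3x3 rotation matrix whose columns are the frame's x, y, z axes.
In Python, from cell import get_obs, read_camera, ticket, cut_out, spot_point, bot gives the robot as it stands. The module is installed in compiled form; this text tells all that it offers.
- The arm moves only by the tool send_rows, never from a script. Its argument "increments" is a list of rows, each a list of 7 numbers: the turn, a rotation vector about the tool's x, y, z in degrees, then the shift along the tool's x, y, z in cm, then the finger opening in cm, from 0 to 8.54. A call has 1 to 5 rows; each row shifts and turns the commanded pose from where the row before left it, along the tool's axes as they then stand; what a row does not reach is not made up. A row lasts 1/10 s, in which the tool goes at most 50 mm and 8.59 degrees, less where a joint would pass 70% of its speed; a pose out of reach is approached as far as the arm can. A call with a gripper value outside its range is refused whole. The fingers move at their own pace and stop on an object; "newtons" is the grip in N (left out, the last holds). Time passes only in rows, so rows that do not move let the fingers close. It gives the time, the measured TCP pose, the force and the opening at its end, in the units of the state.
- get_obs(): the state, without advancing time (a new reading comes with each control period).
- read_camera(name): name is "scene" or "top"; returns a dict with "frame" (400x640x3 uint8, blue, green, red), "fx", "fy", "cx", "cy" (pixels), "origin" and "attitude" of the camera in the world. Camera axes: x right, y up, looking along -z (the intrinsics and any distortion apply to the point x, -y, -z); pixel columns grow to the right and rows downward; lengths in m; the calibration is good to about 2 mm. A picture is of the moment at which its call begins. There is no depth.
- ticket.close_job(): hands the job in, once; it reports no verdict.
Trained networks look in a picture, given as the dict that the camera call returned (one of the last four; its "shot" number tells which), for a name from the list of things; names that differ only in an ending like _2 or _b are one class to them, and where a whole thing is asked for, a point or a joint stands for the part that bears it (a point fixed in the world has none). Each returns a list of dicts, best first, with "p" (0 to 1); they miss things now and then, are a little off and sometimes report something else, mostly with a low value. They report only what shows in the picture. A call takes as long as a camera call. They do not tell look-alikes from the thing itself.
- cut_out(name, picture): "mask" (400x640 bool, what is visible of it) and "at" ([row, column] in pixels, amid what is visible of it).
- spot_point(name, picture): "at" ([row, column] in pixels: a listed point, or the origin of a listed thing).
The state is a dict: "t": time; "joint_positions": joint angles; "joint_velocities": joint speeds; "joint_torque": joint torques, N m; "eef_pos": TCP position; "tcp_rot": TCP orientation; "ft_force": force on the tool from outside, world axes, zero at the start; "ft_torque": the same for the moment, N m; "gripper_width": finger opening in m.
Only numpy, scipy, OpenCV 4.12 (cv2) and the standard library are available. Lean on these libraries where they do the work, as an engineer would, in place of code of your own. Each camera call takes 0.05 s, during which the arm holds its last target. There are 200 camera calls.

## Working session

There is one attempt and no reset: what is moved stays moved. The work goes in short steps, Python scripts to look and compute and a tool call to move; the robot and the scene stay as the last step left them, time stands still between calls to the robot, and variables do not carry over. Pictures are saved under pics/ and viewed, about 8 in all and at most 12, crops included, and the job is handed in when it is done.

Besides the shell and the picture viewer there is one more tool, called by a JSON object that holds its "op" and its "data", one argument or row to a line. send_rows: Moves the arm, as the interface text tells. Its arguments: {"type":"object","properties":{"increments":{"type":"array","items":{"type":"array","items":{"type":"number"}}},"newtons":{"type":"number"}},"required":["increments"]}

```bash
mkdir -p pics; cat > h.py <<'E'
import numpy as np, cv2
from cell import get_obs, read_camera, ticket, cut_out, spot_point, bot
def ray(c,at):
    r,q=at; d=np.array([(q-c["cx"])/c["fx"],-(r-c["cy"])/c["fy"],-1.])
    return np.array(c["origin"]),np.array(c["attitude"])@d
def pt(c,at,z):
    o,d=ray(c,at); return o+d*(z-o[2])/d[2]
def proj(c,p):
    v=np.array(c["attitude"]).T@(np.array(p)-c["origin"]); return [c["cy"]+c["fy"]*v[1]/v[2], c["cx"]-c["fx"]*v[0]/v[2]]
E
python3 - <<'E'
from h import *
o=get_obs(); print({k:np.round(v,3).tolist() for k,v in o.items()}, bot.tips_ahead, [a for a in dir(bot) if a[0]!='_'])
for n in ["top","scene"]:
    c=read_camera(n); cv2.imwrite(f"pics/{n}0.png",c["frame"]); print(n,c.keys(),c["fx"],c["origin"],np.round(c["attitude"],3).tolist())
    for k,z in [("buckle",.005),("pad",.01),("blank",.005),("mug",.05),("dropper",.04),("hammer",.01)]:
        for d in cut_out(k,c)[:4]: print(k,round(d["p"],2),np.round(d["at"]),np.round(pt(c,d["at"],z),3),d["mask"].sum())
    for k,z in [("corner_a",.0025),("corner_b",.0025),("corner_c",.0025),("corner_d",.0025),("pad_edge",.01)]:
        for d in spot_point(k,c)[:4]: print(k,round(d["p"],2),np.round(d["at"]),np.round(pt(c,d["at"],z),3))
E
```

```text
{'t': 0.0, 'joint_positions': [1.182, 0.314, -0.048, 1.21, 0.0, 1.571], 'joint_velocities': [-0.0, -0.0, -0.0, 0.001, -0.001, 0.001], 'joint_torque': [0.002, -53.959, 33.975, 0.019, 0.0, -0.0], 'eef_pos': [0.227, 0.555, 0.255], 'tcp_rot': [[0.925, -0.001, 0.379], [-0.379, -0.001, 0.925], [-0.0, -1.0, -0.002]], 'ft_force': [-0.218, 0.375, 0.279], 'ft_torque': [-0.034, -0.019, -0.006], 'gripper_width': 0.085} 0.025 ['MotionError', 'tips_ahead']
top dict_keys(['frame', 'fx', 'fy', 'cx', 'cy', 'origin', 'attitude', 'shot']) 400.8760064173334 [0.49806942 0.00981468 0.83469128] [[0.008, 0.994, -0.105], [-1.0, 0.006, -0.023], [-0.022, 0.105, 0.994]]
buckle 0.94 [297. 450.] [ 0.393 -0.226  0.005] 1461
buckle 0.84 [249. 382.] [ 0.489 -0.089  0.005] 1293
pad 0.8 [181. 369.] [ 0.628 -0.062  0.01 ] 5886
blank 0.65 [232. 301.] [0.521 0.078 0.005] 346
mug 0.86 [195. 274.] [0.593 0.128 0.05 ] 1741
mug 0.39 [252. 382.] [ 0.482 -0.083  0.05 ] 1325
dropper 0.54 [184. 458.] [ 0.617 -0.237  0.04 ] 359
hammer 0.67 [189. 499.] [ 0.612 -0.33   0.01 ] 2174
hammer 0.28 [181. 370.] [ 0.629 -0.065  0.01 ] 5852
[... 1753 characters left out ...]
67 -0.263  0.002]
corner_b 0.84 [118. 360.] [ 0.343 -0.202  0.002]
corner_b 0.84 [132. 343.] [ 0.418 -0.176  0.002]
corner_b 0.79 [165. 351.] [ 0.468 -0.052  0.002]
corner_b 0.71 [108. 342.] [ 0.367 -0.263  0.002]
corner_c 0.84 [118. 360.] [ 0.343 -0.202  0.002]
corner_c 0.84 [132. 343.] [ 0.418 -0.176  0.002]
corner_c 0.79 [165. 351.] [ 0.468 -0.052  0.002]
corner_c 0.71 [108. 342.] [ 0.367 -0.263  0.002]
corner_d 0.84 [118. 360.] [ 0.343 -0.202  0.002]
corner_d 0.84 [132. 343.] [ 0.418 -0.176  0.002]
corner_d 0.79 [165. 351.] [ 0.468 -0.052  0.002]
corner_d 0.71 [108. 342.] [ 0.367 -0.263  0.002]
pad_edge 0.91 [252. 293.] [0.735 0.12  0.01 ]
pad_edge 0.75 [170. 321.] [ 0.551 -0.07   0.01 ]
```

View pics/top0.png

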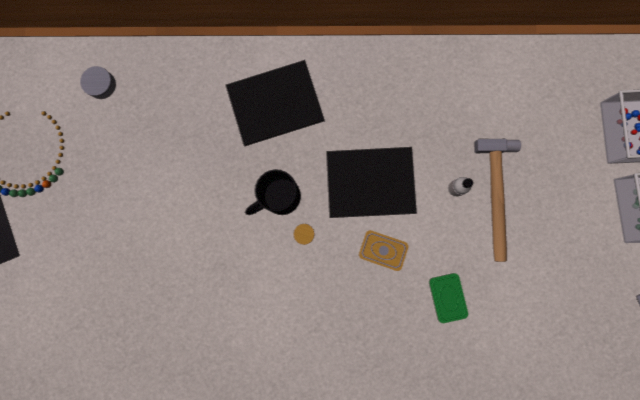

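```bash
cat >> h.py <<'E'
def rect(c,name,z,near):
    best=None
    for d in cut_out(name,c):
        m=d["mask"].astype(np.uint8); cs,_=cv2.findContours(m,0,2); k=max(cs,key=cv2.contourArea)[:,0,:]
        w=np.array([pt(c,(q[1],q[0]),z)[:2] for q in k]); r=cv2.minAreaRect((w*1000).astype(np.float32))
        e=np.hypot(r[0][0]/1000-near[0],r[0][1]/1000-near[1])
        if best is None or e<best[0]: best=(e,r,d["p"])
    r=best[1]; return np.round(r[0],1),np.round(r[1],1),round(r[2],1),np.round(cv2.boxPoints(r),1).tolist(),round(best[2],2)
E
python3 - <<'E'
from h import *
for n in ["top","scene"]:
    c=read_camera(n)
    print(n,rect(c,"buckle",.005,(.487,-.087))); print(rect(c,"pad",.01,(.63,-.06)))
E
```

```text
top (array([486.3, -91. ]), array([92.6, 61.1]), 71.3, [[442.5, -125.0], [500.3999938964844, -144.60000610351562], [530.0999755859375, -56.900001525878906], [472.1000061035156, -37.29999923706055]], 0.86)
(array([626.8, -65.3]), array([140.6, 179.9]), 3.2, [[551.5999755859375, 20.600000381469727], [561.7000122070312, -159.0], [702.0999755859375, -151.1999969482422], [692.0, 28.5]], 0.64)
scene (array([487.7, -89.1]), array([101.4,  65.4]), 71.7, [[440.79998779296875, -127.0], [502.8999938964844, -147.5], [534.7000122070312, -51.20000076293945], [472.6000061035156, -30.700000762939453]], 0.65)
(array([628.7, -60.7]), array([144.9, 185.8]), 3.1, [[551.2999877929688, 28.100000381469727], [561.5, -157.5], [706.0999755859375, -149.60000610351562], [696.0, 36.0]], 0.83)
```

The top view shows the brass buckle at about (col 385, row 250), with the green look-alike at (449, 298). The job's pad is at (370, 181); another pad lies at (275, 103). In the world the buckle is at (486, -90) mm, yaw -18.7°. The pad's near edge is at x≈556 mm, pad yaw 3.2°.

{"op": "send_rows", "data": {
  "increments": [
    [0,0,0,3.67,0,-2.43,5],
    [0,0,0,3.67,0,-2.43,5],
    [0,0,0,3.67,0,-2.43,5],
    [0,0,0,3.67,0,-2.43,5],
    [0,0,0,3.67,0,-2.43,5]
  ]
}}

```text
t: 2.0
eef_pos: [0.3519, 0.3718, 0.2565]
tcp_rot: [[0.926, 0.0, 0.379], [-0.379, 0.0, 0.926], [0.0, -1.0, 0.0]]
ft_force: [0.9, 1.3, 0.7]
gripper_width: 0.0498
```

{"op": "send_rows", "data": {
  "increments": [
    [0,0,0,3.67,0,-2.43,5],
    [0,0,0,3.67,0,-2.43,5],
    [0,0,0,2.02,0,-4.44,5],
    [0,0,0,2.02,0,-4.44,5],
    [0,0,0,2.02,0,-4.44,5]
  ]
}}

```text
t: 2.5
eef_pos: [0.4062, 0.1524, 0.2564]
tcp_rot: [[0.926, 0.001, 0.379], [-0.379, 0.0, 0.926], [0.001, -1.0, 0.0]]
ft_force: [0.5, -0.4, -0.5]
gripper_width: 0.0501
```

{"op": "send_rows", "data": {
  "increments": [
    [0,0,0,2.02,0,-4.44,5],
    [0,0,0,2.02,0,-4.44,5],
    [0,0,0,2.02,0,-4.44,5],
    [0,0,0,2.02,0,-4.44,5],
    [0,0,0,2.02,0,-4.44,5]
  ]
}}

```text
t: 3.0
eef_pos: [0.4154, -0.0915, 0.2567]
tcp_rot: [[0.925, 0.001, 0.379], [-0.379, -0.0, 0.925], [0.001, -1.0, 0.0]]
ft_force: [-0.0, 1.6, 0.3]
gripper_width: 0.0501
```

{"op": "send_rows", "data": {
  "increments": [
    [0,-8.5,0,0,0,0,5],
    [0,-8.5,0,0,0,0,5],
    [0,-8.5,0,0,0,0,5],
    [0,0,0,0,0,0,5]
  ]
}}

```text
t: 3.4
eef_pos: [0.4155, -0.0898, 0.2564]
tcp_rot: [[0.998, 0.0, -0.056], [0.056, -0.0, 0.998], [0.0, -1.0, -0.0]]
ft_force: [-0.3, 0.1, -0.0]
gripper_width: 0.05
```

```bash
python3 -c "
from h import *
o=get_obs(); print({k:np.round(v,3).tolist() for k,v in o.items()})"
```

```text
{'t': 3.4, 'joint_positions': [-0.213, -0.016, -0.435, 1.152, 0.0, -0.269], 'joint_velocities': [0.011, 0.001, -0.0, 0.0, -0.001, 0.129], 'joint_torque': [-0.27, -32.467, 33.578, -0.004, -0.008, -1.039], 'eef_pos': [0.416, -0.09, 0.256], 'tcp_rot': [[0.998, 0.0, -0.056], [0.056, -0.0, 0.998], [0.0, -1.0, -0.0]], 'ft_force': [-0.264, 0.091, -0.018], 'ft_torque': [0.031, 0.011, 0.0], 'gripper_width': 0.05}
```

{"op": "send_rows", "data": {
  "increments": [
    [0,0,0,0,4.3,0,5],
    [0,0,0,0,4.3,0,5],
    [0,0,0,0,4.3,0,5],
    [0,0,0,0,4.3,0,5],
    [0,0,0,0,4.0,0,5]
  ]
}}

```text
t: 3.9
eef_pos: [0.4155, -0.0893, 0.0429]
tcp_rot: [[0.999, 0.001, -0.053], [0.053, -0.0, 0.999], [0.001, -1.0, -0.0]]
ft_force: [-0.3, -0.6, -0.1]
gripper_width: 0.0501
```

{"op": "send_rows", "data": {
  "increments": [
    [0,0,0,0,0,0,5],
    [0,0,0,0,0.5,0,5],
    [0,0,0,0,0.5,0,5],
    [0,0,0,0,0,0,5]
  ]
}}

```text
t: 4.3
eef_pos: [0.417, -0.0898, 0.0355]
tcp_rot: [[0.998, 0.003, -0.056], [0.056, -0.001, 0.998], [0.003, -1.0, -0.001]]
ft_force: [-0.5, 0.7, -0.3]
gripper_width: 0.0501
```

```bash
python3 -c "
from h import *
c=read_camera('scene'); f=c['frame'][60:260,240:460]; cv2.imwrite('pics/s1.png',cv2.resize(f,None,fx=3,fy=3,interpolation=2)[:600]); o=get_obs(); print(o['eef_pos'],o['ft_force'])
c=read_camera('top'); print(rect(c,'buckle',.005,(.487,-.09)))"
```

```text
[ 0.41686771 -0.08979156  0.03559679] [-0.48511519 -0.0183187  -0.94147413]
(array([485.2, -91.1]), array([93.7, 64. ]), 71.9, [[440.20001220703125, -125.69999694824219], [501.1000061035156, -145.60000610351562], [530.2000122070312, -56.5], [469.29998779296875, -36.599998474121094]], 0.65)
```

View pics/s1.png

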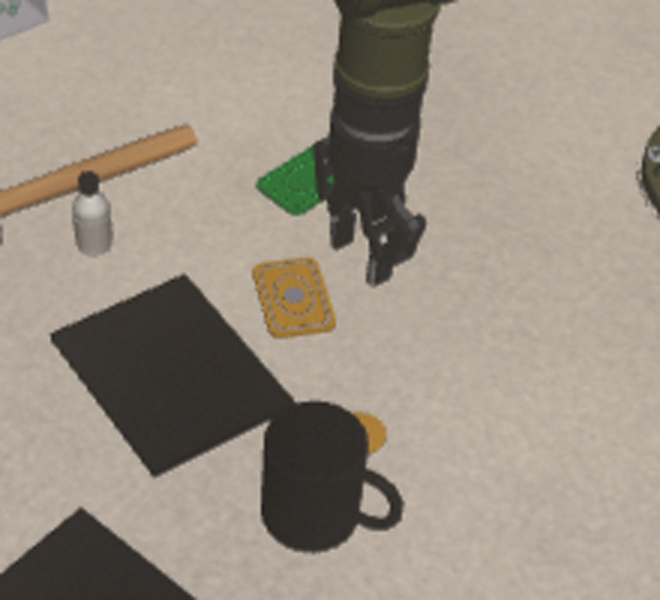

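The scene view shows the open fingers behind the brass plate, at about crop (340–380, 260). The plate is untouched and the path to the pad is clear.

{"op": "send_rows", "data": {
  "increments": [
    [0,0,0,0,0.3,0,5],
    [0,0,0,0,0.3,0,5],
    [0,0,0,0,0,0,5]
  ]
}}

```text
t: 4.75
eef_pos: [0.4153, -0.0895, 0.028]
tcp_rot: [[0.998, -0.0, -0.056], [0.056, 0.0, 0.998], [-0.0, -1.0, 0.0]]
ft_force: [0.2, -0.8, 0.2]
gripper_width: 0.0496
```

```bash
python3 -c "
from h import *
o=get_obs(); print({k:np.round(v,3).tolist() for k,v in o.items()})"
```

```text
{'t': 4.75, 'joint_positions': [-0.212, 0.227, -0.756, 0.588, -0.0, -0.268], 'joint_velocities': [0.0, -0.002, 0.003, 0.009, 0.002, -0.001], 'joint_torque': [0.0, -38.488, 24.048, -0.186, -0.0, 0.001], 'eef_pos': [0.415, -0.089, 0.028], 'tcp_rot': [[0.998, -0.0, -0.056], [0.056, 0.0, 0.998], [-0.0, -1.0, 0.0]], 'ft_force': [0.216, -0.834, 0.237], 'ft_torque': [0.02, 0.009, 0.044], 'gripper_width': 0.05}
```

{"op": "send_rows", "data": {
  "increments": [
    [0,0,0,0,0.2,0,5],
    [0,0,0,0,0,0,5],
    [0,0,0,0,0,0,5]
  ]
}}

```text
t: 5.05
eef_pos: [0.4155, -0.0895, 0.0262]
tcp_rot: [[0.998, -0.0, -0.056], [0.056, 0.0, 0.998], [-0.0, -1.0, 0.0]]
ft_force: [-0.9, 0.8, 0.2]
gripper_width: 0.0502
```

{"op": "send_rows", "data": {
  "increments": [
    [0,0,0,0,0.2,0,5],
    [0,0,0,0,0,0,5],
    [0,0,0,0,0,0,5]
  ]
}}

```text
t: 5.35
eef_pos: [0.4155, -0.0895, 0.0242]
tcp_rot: [[0.998, -0.0, -0.056], [0.056, 0.0, 0.998], [-0.0, -1.0, 0.0]]
ft_force: [0.0, -0.1, -0.4]
gripper_width: 0.05
```

{"op": "send_rows", "data": {
  "increments": [
    [0,0,0,0,0.2,0,5],
    [0,0,0,0,0,0,5],
    [0,0,0,0,0,0,5]
  ]
}}

```text
t: 5.65
eef_pos: [0.4155, -0.0895, 0.0222]
tcp_rot: [[0.998, -0.0, -0.056], [0.056, -0.0, 0.998], [-0.0, -1.0, -0.0]]
ft_force: [0.3, -0.2, 0.2]
gripper_width: 0.0495
```

{"op": "send_rows", "data": {
  "increments": [
    [0,0,0,0,0.2,0,5],
    [0,0,0,0,0,0,5],
    [0,0,0,0,0,0,5]
  ]
}}

```text
t: 5.95
eef_pos: [0.4156, -0.0895, 0.0219]
tcp_rot: [[0.998, 0.0, -0.056], [0.056, -0.0, 0.998], [0.0, -1.0, -0.0]]
ft_force: [-7.9, 1.4, 26.3]
gripper_width: 0.0501
```

{"op": "send_rows", "data": {
  "increments": [
    [0,0,0,0,0.1,0,5],
    [0,0,0,0,0,0,5],
    [0,0,0,0,0,0,5]
  ]
}}

```text
t: 6.25
eef_pos: [0.4157, -0.0895, 0.0218]
tcp_rot: [[0.998, 0.001, -0.056], [0.056, -0.0, 0.998], [0.001, -1.0, -0.0]]
ft_force: [-11.7, 2.7, 41.8]
gripper_width: 0.0502
```

{"op": "send_rows", "data": {
  "increments": [
    [0,0,0,0,-0.4,0,5],
    [0,0,0,0.7,0,0,5],
    [0,0,0,0.8,0,0,5],
    [0,0,0,0.5,0,0,5],
    [0,0,0,0.5,0,0,5]
  ]
}}

```text
t: 6.75
eef_pos: [0.4405, -0.0882, 0.0228]
tcp_rot: [[0.998, -0.002, -0.056], [0.056, -0.0, 0.998], [-0.002, -1.0, -0.0]]
ft_force: [-1.6, -0.9, 1.7]
gripper_width: 0.0502
```

{"op": "send_rows", "data": {
  "increments": [
    [0,0,0,0.5,0,0,5],
    [0,0,0,0.5,0,0,5],
    [0,0,0,0.5,0,0,5],
    [0,0,0,0.5,0,0,5],
    [0,0,0,0.5,0,0,5]
  ]
}}

```text
t: 7.25
eef_pos: [0.466, -0.0867, 0.0233]
tcp_rot: [[0.998, 0.0, -0.056], [0.056, 0.0, 0.998], [0.0, -1.0, 0.0]]
ft_force: [-1.0, 0.7, -0.2]
gripper_width: 0.0501
```

```bash
python3 -c "
from h import *
c=read_camera('top'); print(rect(c,'buckle',.005,(.52,-.09))); f=c['frame'][150:300,300:500]; cv2.imwrite('pics/t2.png',cv2.resize(f,None,fx=4,fy=4,interpolation=2)); o=get_obs(); print(o['eef_pos'],o['ft_force'])
c=read_camera('scene'); print(rect(c,'buckle',.005,(.52,-.09)))"
```

```text
(array([510.5, -70.8]), array([61.6, 74.1]), 0.0, [[479.70001220703125, -33.79999923706055], [479.70001220703125, -107.9000015258789], [541.2999877929688, -107.80000305175781], [541.2000122070312, -33.79999923706055]], 0.97)
[ 0.46672807 -0.0866615   0.02348051] [-0.5946157  -0.16763779  0.08527899]
(array([512.2, -76.6]), array([95. , 62.7]), 89.4, [[480.29998779296875, -123.80000305175781], [543.0999755859375, -124.4000015258789], [544.0, -29.399999618530273], [481.29998779296875, -28.799999237060547]], 0.73)
```

View pics/t2.png

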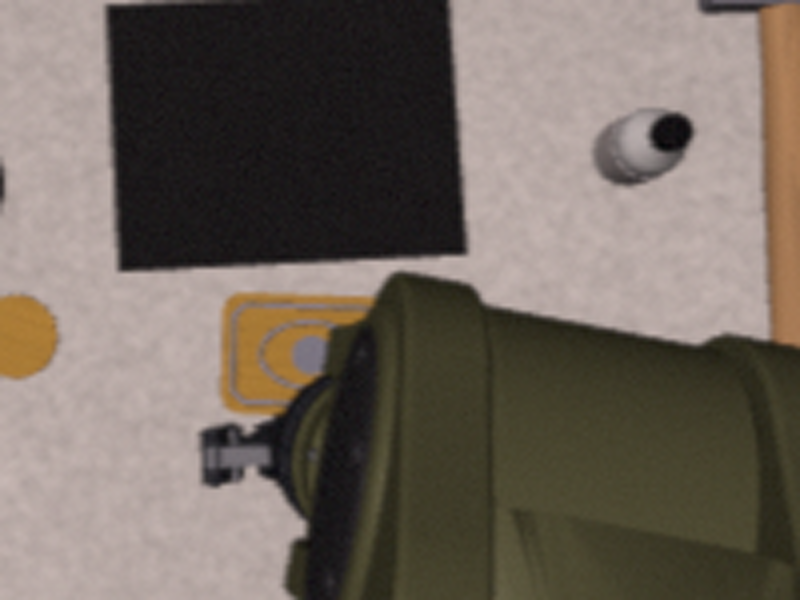

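The plate is turning square: its left edge shows at col 225 and its far edge parallels the pad's near edge to about 3°, with roughly a 15 mm gap. It has crept to y≈-77, so I'll re-centre the fingers by +10 mm.

{"op": "send_rows", "data": {
  "increments": [
    [0,0,0,-0.5,0,0,5],
    [0,0,0,0,0,1.0,5],
    [0,0,0,0.5,0,0,5],
    [0,0,0,0.4,0,0,5],
    [0,0,0,0.4,0,0,5]
  ]
}}

```text
t: 7.95
eef_pos: [0.4732, -0.0763, 0.0233]
tcp_rot: [[0.998, -0.0, -0.056], [0.056, -0.0, 0.998], [-0.0, -1.0, -0.0]]
ft_force: [-2.1, -0.3, 0.7]
gripper_width: 0.05
```

{"op": "send_rows", "data": {
  "increments": [
    [0,0,0,0.3,0,0,5],
    [0,0,0,0.3,0,0,5],
    [0,0,0,0.2,0,0,5],
    [0,0,0,0,0,0,5]
  ]
}}

```text
t: 8.35
eef_pos: [0.4814, -0.0759, 0.0233]
tcp_rot: [[0.998, 0.0, -0.056], [0.056, 0.0, 0.998], [0.0, -1.0, 0.0]]
ft_force: [-0.1, 0.1, 0.2]
gripper_width: 0.0499
```

{"op": "send_rows", "data": {
  "increments": [
    [0,0,0,0.1,0,0,5],
    [0,0,0,0.1,0,0,5],
    [0,0,0,0,0,0,5]
  ]
}}

```text
t: 8.65
eef_pos: [0.483, -0.0757, 0.0233]
tcp_rot: [[0.998, 0.0, -0.056], [0.056, 0.0, 0.998], [0.0, -1.0, 0.0]]
ft_force: [-2.2, -0.1, -0.1]
gripper_width: 0.0501
```

{"op": "send_rows", "data": {
  "increments": [
    [0,0,0,0.1,0,0,5],
    [0,0,0,0.05,0,0,5],
    [0,0,0,0,0,0,5]
  ]
}}

```text
t: 8.95
eef_pos: [0.4846, -0.0756, 0.0233]
tcp_rot: [[0.998, 0.0, -0.056], [0.056, 0.0, 0.998], [0.0, -1.0, 0.0]]
ft_force: [-1.4, -0.7, -1.7]
gripper_width: 0.0499
```

```bash
python3 -c "
from h import *
c=read_camera('top'); f=c['frame'][190:290,330:463]; cv2.imwrite('pics/t3.png',cv2.resize(f,None,fx=6,fy=6,interpolation=2)); o=get_obs(); print(o['eef_pos'],o['ft_force'],o['ft_torque'])
c=read_camera('scene'); print(rect(c,'buckle',.005,(.52,-.09)))"
```

```text
[ 0.48457043 -0.0756129   0.0232854 ] [-0.92338717 -0.38507086 -0.33083481] [-0.03620963  0.23075498  0.04097939]
(array([525.9, -74.3]), array([63.3, 93.2]), 4.0, [[491.1000061035156, -30.0], [497.6000061035156, -123.0], [560.7999877929688, -118.5999984741211], [554.2999877929688, -25.5]], 0.84)
```

{"op": "send_rows", "data": {
  "increments": [
    [0,0,0,0.1,0,0,5],
    [0,0,0,0,0,0,5],
    [0,0,0,0,0,0,5]
  ]
}}

```text
t: 9.4
eef_pos: [0.485, -0.0756, 0.0232]
tcp_rot: [[0.998, -0.001, -0.056], [0.056, -0.0, 0.998], [-0.001, -1.0, -0.0]]
ft_force: [-2.6, -0.3, 1.0]
gripper_width: 0.0498
```

{"op": "send_rows", "data": {
  "increments": [
    [0,0,0,0.1,0,0,5],
    [0,0,0,0,0,0,5],
    [0,0,0,0,0,0,5]
  ]
}}

```text
t: 9.7
eef_pos: [0.4851, -0.0756, 0.0231]
tcp_rot: [[0.998, -0.002, -0.056], [0.056, -0.0, 0.998], [-0.002, -1.0, -0.0]]
ft_force: [-5.5, -1.2, 4.6]
gripper_width: 0.0499
```

Contact with the pad is felt, at about 3 N/mm along x. Next I'll start the tipping arc and check after the first 10°.

{"op": "send_rows", "data": {
  "increments": [
    [0,0,0,0.1,0,0,5],
    [0,0,0,0,-0.27,0,5],
    [0,0,0,0,-0.27,0,5],
    [0,0,0,0.03,-0.53,0,5],
    [0,0,0,0,0,0,5]
  ]
}}

```text
t: 10.2
eef_pos: [0.4861, -0.0754, 0.0339]
tcp_rot: [[0.998, -0.003, -0.056], [0.056, -0.0, 0.998], [-0.003, -1.0, 0.0]]
ft_force: [-6.3, -1.7, 0.1]
gripper_width: 0.0498
```

```bash
python3 -c "
from h import *
c=read_camera('scene'); f=c['frame'][110:210,260:393]; cv2.imwrite('pics/s4.png',cv2.resize(f,None,fx=6,fy=6,interpolation=2)); o=get_obs(); print(o['eef_pos'],o['ft_force'],o['ft_torque'])"
```

```text
[ 0.48609526 -0.07541997  0.03379415] [-6.68369454 -0.23315771  0.61861379] [-0.14757696  1.3486955   0.00950557]
```

View pics/s4.png

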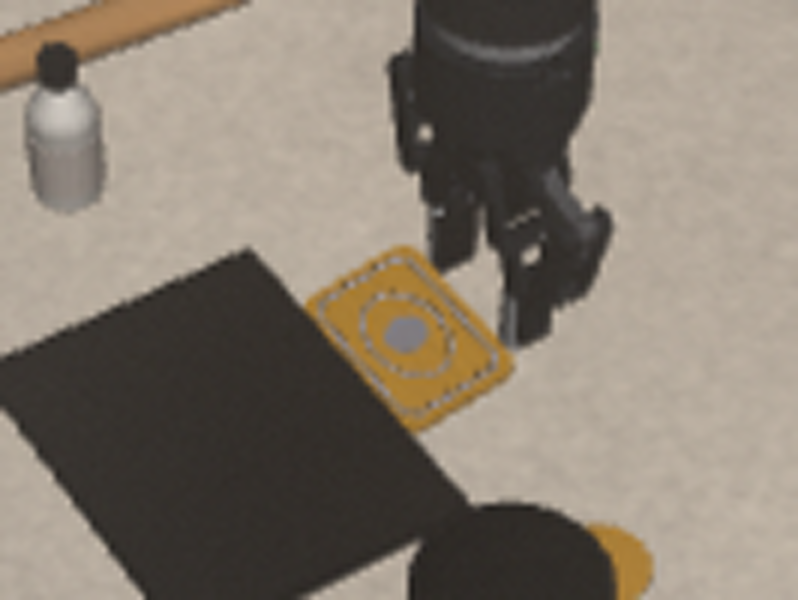

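The plate stays against the pad's near edge (crop (310,300)–(410,430)). Its raised long side is on the fingertips (440,265)–(520,345), with 6.7 N at a tip height of about 12 mm, so it is lifting. I'll continue the arc.

{"op": "send_rows", "data": {
  "increments": [
    [0,0,0,0.07,-0.52,0,5],
    [0,0,0,0.13,-0.51,0,5],
    [0,0,0,0.17,-0.49,0,5],
    [0,0,0,0.21,-0.47,0,5]
  ]
}}

```text
t: 10.65
eef_pos: [0.4949, -0.0752, 0.055]
tcp_rot: [[0.998, 0.002, -0.056], [0.056, -0.0, 0.998], [0.002, -1.0, -0.0]]
ft_force: [-0.6, 1.0, -0.3]
gripper_width: 0.0501
```

```bash
python3 -c "
from h import *
o=get_obs(); print(o['eef_pos'],o['ft_force'],o['ft_torque'])
c=read_camera('scene'); f=c['frame'][110:210,260:393]; cv2.imwrite('pics/s5.png',cv2.resize(f,None,fx=6,fy=6,interpolation=2)); o=get_obs(); print(o['eef_pos'],o['ft_force'],o['ft_torque'])"
```

```text
[ 0.4948714  -0.07520415  0.05500284] [-0.59320632  0.9916671  -0.25266955] [ 0.01462263 -0.01133051  0.02606954]
[ 0.49551626 -0.07521512  0.05560195] [ 1.17322779 -0.59997711  0.49704782] [ 0.02209852 -0.02538019 -0.00544684]
```

View pics/s5.png

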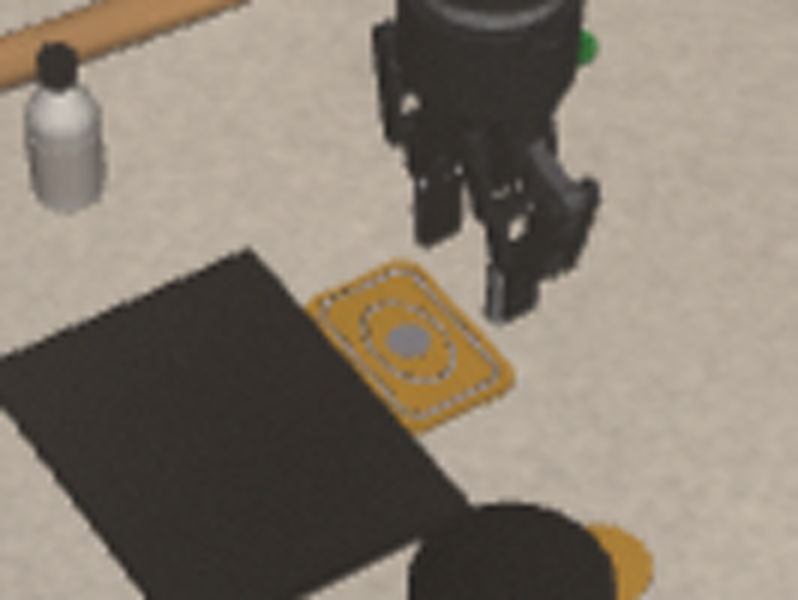

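The plate slipped and lay back flat, still against the pad edge, at crop (310,300)–(515,380). The arm overshot the fast lift. I'll back off and retry with lower contact, firmer lean and slower steps.

{"op": "send_rows", "data": {
  "increments": [
    [0,0,0,-1.8,0,0,5],
    [0,0,0,0,1.2,0,5],
    [0,0,0,0,1.2,0,5],
    [0,0,0,0,0.5,0,5],
    [0,0,0,0,0,0,5]
  ]
}}

```text
t: 11.2
eef_pos: [0.475, -0.076, 0.0236]
tcp_rot: [[0.998, -0.002, -0.056], [0.056, 0.0, 0.998], [-0.002, -1.0, 0.0]]
ft_force: [-0.6, 0.3, -0.1]
gripper_width: 0.0503
```

{"op": "send_rows", "data": {
  "increments": [
    [0,0,0,0,0,0,5],
    [0,0,0,0,0,0,5]
  ]
}}

```text
t: 11.4
eef_pos: [0.476, -0.0762, 0.025]
tcp_rot: [[0.998, 0.0, -0.056], [0.056, -0.0, 0.998], [0.0, -1.0, -0.0]]
ft_force: [-0.2, -0.6, 0.6]
gripper_width: 0.0501
```

{"op": "send_rows", "data": {
  "increments": [
    [0,0,0,0.4,0.1,0,5],
    [0,0,0,0.3,0.1,0,5],
    [0,0,0,0.1,0.05,0,5],
    [0,0,0,0,0,0,5],
    [0,0,0,0,0,0,5]
  ]
}}

```text
t: 11.9
eef_pos: [0.4835, -0.0757, 0.0224]
tcp_rot: [[0.998, 0.0, -0.056], [0.056, 0.0, 0.998], [0.0, -1.0, 0.0]]
ft_force: [0.1, 0.2, -1.0]
gripper_width: 0.0503
```

{"op": "send_rows", "data": {
  "increments": [
    [0,0,0,0.1,0,0,5],
    [0,0,0,0.1,0,0,5],
    [0,0,0,0.1,0,0,5],
    [0,0,0,0.05,0,0,5],
    [0,0,0,0,0,0,5]
  ]
}}

```text
t: 12.4
eef_pos: [0.485, -0.0755, 0.0221]
tcp_rot: [[0.998, -0.003, -0.056], [0.056, -0.0, 0.998], [-0.003, -1.0, -0.0]]
ft_force: [-5.8, -1.0, 4.7]
gripper_width: 0.05
```

{"op": "send_rows", "data": {
  "increments": [
    [0,0,0,0.1,0,0,5],
    [0,0,0,0,-0.15,0,5],
    [0,0,0,0,-0.2,0,5],
    [0,0,0,0,-0.2,0,5],
    [0,0,0,0,0,0,5]
  ]
}}

```text
t: 12.9
eef_pos: [0.4852, -0.0754, 0.027]
tcp_rot: [[0.998, -0.005, -0.056], [0.056, -0.0, 0.998], [-0.005, -1.0, 0.0]]
ft_force: [-6.3, -1.6, -0.9]
gripper_width: 0.05
```

{"op": "send_rows", "data": {
  "increments": [
    [0,0,0,0,-0.2,0,5],
    [0,0,0,0,-0.2,0,5],
    [0,0,0,0.01,-0.15,0,5],
    [0,0,0,0,0,0,5]
  ]
}}

```text
t: 13.3
eef_pos: [0.4858, -0.0754, 0.0327]
tcp_rot: [[0.998, -0.004, -0.056], [0.056, -0.0, 0.998], [-0.004, -1.0, 0.0]]
ft_force: [-5.7, -1.1, -0.7]
gripper_width: 0.0497
```

{"op": "send_rows", "data": {
  "increments": [
    [0,0,0,0.13,0,0,5],
    [0,0,0,0.05,-0.24,0,5],
    [0,0,0,0.06,-0.25,0,5],
    [0,0,0,0,0,0,5]
  ]
}}

```text
t: 13.7
eef_pos: [0.4869, -0.0753, 0.0373]
tcp_rot: [[0.998, -0.007, -0.056], [0.056, -0.0, 0.998], [-0.007, -1.0, 0.0]]
ft_force: [-7.7, -2.3, 0.0]
gripper_width: 0.0498
```

```bash
python3 -c "
from h import *
o=get_obs(); print(o['eef_pos'],o['ft_force'],o['ft_torque'])"
```

```text
[ 0.48686101 -0.07530303  0.03726318] [-7.72408094e+00 -2.28960844e+00  9.33652923e-04] [-0.27214286  1.75129957 -0.0189642 ]
```

{"op": "send_rows", "data": {
  "increments": [
    [0,0,0,0.08,-0.26,0,5],
    [0,0,0,0.08,-0.26,0,5],
    [0,0,0,0,0,0,5]
  ]
}}

```text
t: 14.0
eef_pos: [0.4884, -0.0752, 0.0425]
tcp_rot: [[0.998, -0.007, -0.056], [0.056, -0.0, 0.998], [-0.007, -1.0, 0.0]]
ft_force: [-8.0, -0.8, 1.4]
gripper_width: 0.0501
```

{"op": "send_rows", "data": {
  "increments": [
    [0,0,0,0.1,-0.25,0,5],
    [0,0,0,0.1,-0.25,0,5],
    [0,0,0,0,0,0,5]
  ]
}}

```text
t: 14.3
eef_pos: [0.4903, -0.0751, 0.0476]
tcp_rot: [[0.998, -0.007, -0.056], [0.056, -0.0, 0.998], [-0.007, -1.0, -0.0]]
ft_force: [-9.5, -1.0, 1.9]
gripper_width: 0.0499
```

{"op": "send_rows", "data": {
  "increments": [
    [0,0,0,0.11,-0.24,0,5],
    [0,0,0,0.11,-0.24,0,5],
    [0,0,0,0,0,0,5]
  ]
}}

```text
t: 14.6
eef_pos: [0.493, -0.0749, 0.0526]
tcp_rot: [[0.998, -0.006, -0.056], [0.056, -0.0, 0.998], [-0.006, -1.0, 0.0]]
ft_force: [-8.7, -1.2, 2.9]
gripper_width: 0.05
```

{"op": "send_rows", "data": {
  "increments": [
    [0,0,0,0.14,-0.23,0,5],
    [0,0,0,0.14,-0.22,0,5],
    [0,0,0,0,0,0,5]
  ]
}}

```text
t: 14.9
eef_pos: [0.4958, -0.0748, 0.0572]
tcp_rot: [[0.998, -0.006, -0.056], [0.056, -0.0, 0.998], [-0.006, -1.0, 0.0]]
ft_force: [-9.0, -0.3, 4.6]
gripper_width: 0.05
```

{"op": "send_rows", "data": {
  "increments": [
    [0,0,0,0.16,-0.22,0,5],
    [0,0,0,0.16,-0.21,0,5],
    [0,0,0,0,0,0,5]
  ]
}}

```text
t: 15.2
eef_pos: [0.4993, -0.0746, 0.0617]
tcp_rot: [[0.998, -0.005, -0.056], [0.056, -0.0, 0.998], [-0.005, -1.0, 0.0]]
ft_force: [-9.4, -0.9, 6.0]
gripper_width: 0.05
```

{"op": "send_rows", "data": {
  "increments": [
    [0,0,0,0.17,-0.2,0,5],
    [0,0,0,0.17,-0.2,0,5],
    [0,0,0,0,0,0,5]
  ]
}}

```text
t: 15.5
eef_pos: [0.5033, -0.0744, 0.066]
tcp_rot: [[0.998, -0.004, -0.056], [0.056, -0.0, 0.998], [-0.004, -1.0, 0.0]]
ft_force: [-8.2, -0.0, 7.1]
gripper_width: 0.0502
```

```bash
python3 -c "
from h import *
c=read_camera('scene'); f=c['frame'][110:210,260:393]; cv2.imwrite('pics/s6.png',cv2.resize(f,None,fx=6,fy=6,interpolation=2)); o=get_obs(); print(o['eef_pos'],o['ft_force'],o['ft_torque'])"
```

```text
[ 0.50319638 -0.07437397  0.06590887] [-9.46319335 -0.22533559  7.11834611] [-0.07594238  1.84963171  0.00212633]
```

View pics/s6.png

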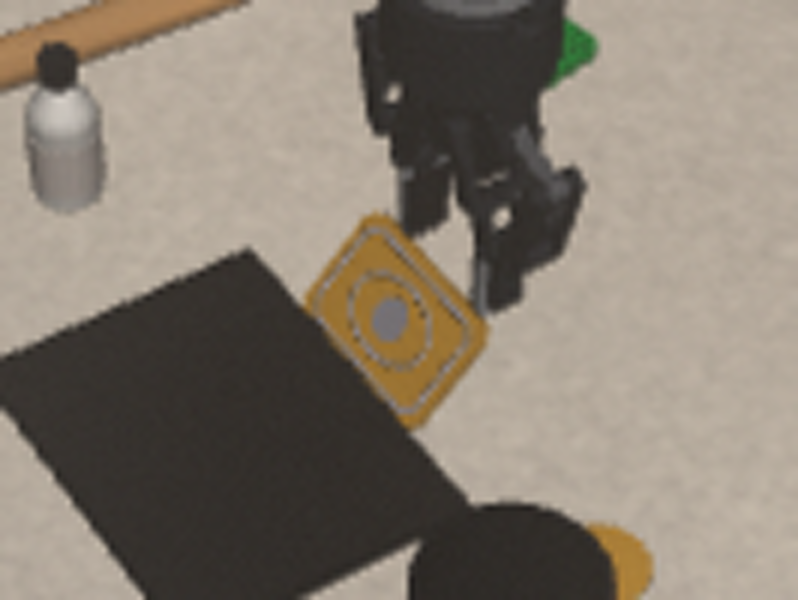

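The plate is at about 45°, hinged on the pad's near edge, with its raised side held by both fingertips. Continuing.

{"op": "send_rows", "data": {
  "increments": [
    [0,0,0,0.19,-0.18,0,5],
    [0,0,0,0.19,-0.18,0,5],
    [0,0,0,0,0,0,5]
  ]
}}

```text
t: 15.85
eef_pos: [0.5077, -0.0742, 0.0699]
tcp_rot: [[0.998, -0.003, -0.056], [0.056, -0.0, 0.998], [-0.003, -1.0, 0.0]]
ft_force: [-8.4, 0.3, 8.3]
gripper_width: 0.0501
```

{"op": "send_rows", "data": {
  "increments": [
    [0,0,0,0.2,-0.17,0,5],
    [0,0,0,0.2,-0.16,0,5],
    [0,0,0,0,0,0,5]
  ]
}}

```text
t: 16.15
eef_pos: [0.5128, -0.0739, 0.0736]
tcp_rot: [[0.998, -0.001, -0.056], [0.056, 0.0, 0.998], [-0.001, -1.0, 0.0]]
ft_force: [-6.7, 0.2, 8.5]
gripper_width: 0.05
```

{"op": "send_rows", "data": {
  "increments": [
    [0,0,0,0.15,-0.12,0,5],
    [0,0,0,0.15,-0.11,0,5],
    [0,0,0,0,0,0,5]
  ]
}}

```text
t: 16.45
eef_pos: [0.5165, -0.0737, 0.0759]
tcp_rot: [[0.998, 0.0, -0.056], [0.056, 0.0, 0.998], [0.0, -1.0, 0.0]]
ft_force: [-4.0, 0.2, 5.5]
gripper_width: 0.0501
```

{"op": "send_rows", "data": {
  "increments": [
    [0,0,0,0.23,-0.12,0,5],
    [0,0,0,0.23,-0.12,0,5],
    [0,0,0,0,0,0,5]
  ]
}}

```text
t: 16.75
eef_pos: [0.5218, -0.0735, 0.0784]
tcp_rot: [[0.998, 0.001, -0.056], [0.056, 0.0, 0.998], [0.001, -1.0, 0.0]]
ft_force: [-1.2, 0.1, 5.6]
gripper_width: 0.05
```

{"op": "send_rows", "data": {
  "increments": [
    [0,0,0,0.28,-0.1,0,5],
    [0,0,0,0.28,-0.1,0,5],
    [0,0,0,0,0,0,5]
  ]
}}

```text
t: 17.05
eef_pos: [0.5279, -0.0731, 0.0805]
tcp_rot: [[0.998, 0.002, -0.056], [0.056, 0.0, 0.998], [0.002, -1.0, 0.0]]
ft_force: [-2.7, -0.4, 5.3]
gripper_width: 0.0501
```

```bash
python3 -c "
from h import *
c=read_camera('scene'); f=c['frame'][110:210,260:393]; cv2.imwrite('pics/s7.png',cv2.resize(f,None,fx=6,fy=6,interpolation=2)); o=get_obs(); print(o['eef_pos'],o['ft_force'],o['ft_torque'])"
```

```text
[ 0.5276939  -0.07317789  0.08050403] [-1.66252005 -0.25894248  5.1650491 ] [0.12403644 0.39499997 0.03109285]
```

View pics/s7.png

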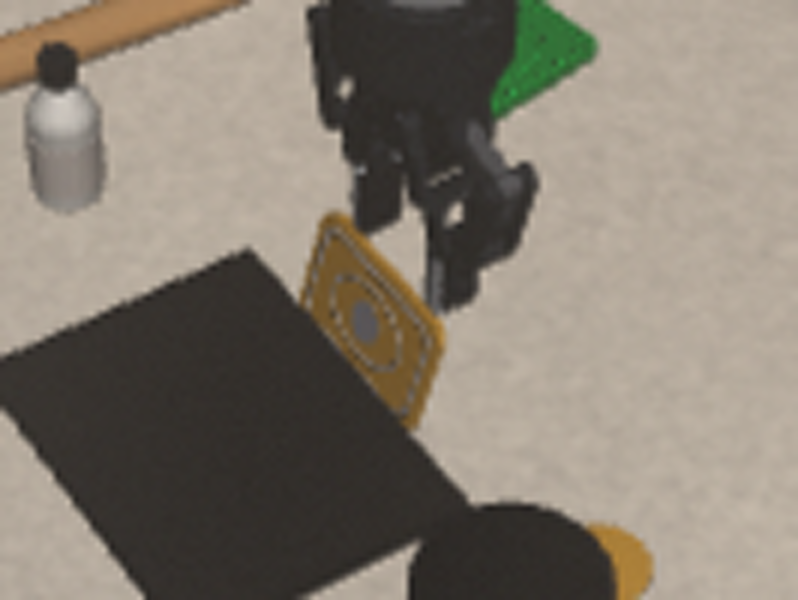

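The plate is at about 72°, still hinged along the pad edge. I'll take it through upright.

{"op": "send_rows", "data": {
  "increments": [
    [0,0,0,0.27,-0.08,0,5],
    [0,0,0,0.27,-0.07,0,5],
    [0,0,0,0,0,0,5]
  ]
}}

```text
t: 17.4
eef_pos: [0.5333, -0.0729, 0.0818]
tcp_rot: [[0.998, 0.002, -0.056], [0.056, 0.0, 0.998], [0.002, -1.0, 0.0]]
ft_force: [-2.0, 0.9, 4.7]
gripper_width: 0.0499
```

{"op": "send_rows", "data": {
  "increments": [
    [0,0,0,0.27,-0.05,0,5],
    [0,0,0,0.27,-0.04,0,5],
    [0,0,0,0,0,0,5]
  ]
}}

```text
t: 17.7
eef_pos: [0.5381, -0.0727, 0.0822]
tcp_rot: [[0.998, 0.001, -0.056], [0.056, -0.0, 0.998], [0.001, -1.0, -0.0]]
ft_force: [0.2, 0.9, 0.2]
gripper_width: 0.0499
```

```bash
python3 -c "
from h import *
c=read_camera('scene'); f=c['frame'][110:210,260:393]; cv2.imwrite('pics/s8.png',cv2.resize(f,None,fx=6,fy=6,interpolation=2)); o=get_obs(); print(o['eef_pos'],o['ft_force'],o['ft_torque'])"
```

```text
[ 0.53762028 -0.0726665   0.0819162 ] [-0.14118742 -0.21571583 -0.29286808] [-0.07454975 -0.02127841  0.0047258 ]
```

View pics/s8.png

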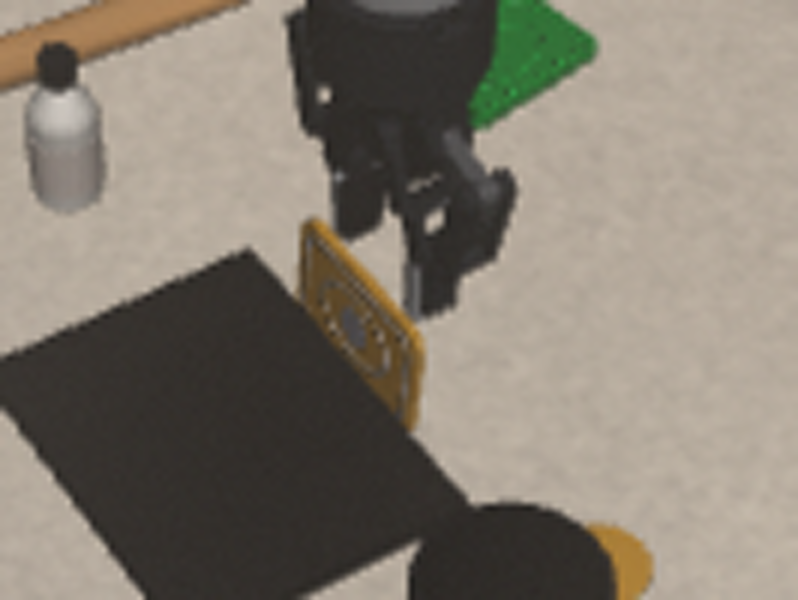

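The plate stands nearly upright against the pad edge (top edge at crop (315,220)–(420,350)) and carries no load. I'll push its top over gently.

{"op": "send_rows", "data": {
  "increments": [
    [0,0,0,0.2,0,0,5],
    [0,0,0,0.2,0,0,5],
    [0,0,0,0,0,0,5]
  ]
}}

```text
t: 18.05
eef_pos: [0.5416, -0.0724, 0.0819]
tcp_rot: [[0.998, 0.0, -0.056], [0.056, -0.0, 0.998], [0.0, -1.0, -0.0]]
ft_force: [-0.3, 0.2, -0.3]
gripper_width: 0.0505
```

```bash
python3 -c "
from h import *
c=read_camera('scene'); f=c['frame'][110:210,260:393]; cv2.imwrite('pics/s9.png',cv2.resize(f,None,fx=6,fy=6,interpolation=2)); o=get_obs(); print(o['eef_pos'],o['ft_force'],o['ft_torque'])"
```

```text
[ 0.54147238 -0.07240454  0.08193121] [-0.76723542 -0.02188609  0.69284785] [0.01862182 0.00562075 0.04331052]
```

View pics/s9.png

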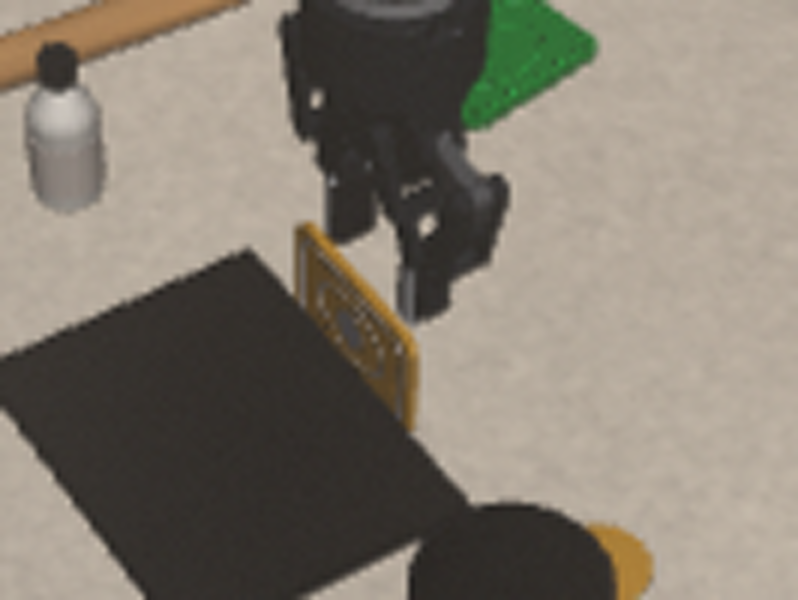

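The plate is upright now and moves with the fingertips. I'll push on so it falls onto the pad.

{"op": "send_rows", "data": {
  "increments": [
    [0,0,0,0.3,0.1,0,5],
    [0,0,0,0.3,0.1,0,5],
    [0,0,0,0.3,0.1,0,5],
    [0,0,0,0.3,0.1,0,5],
    [0,0,0,0.3,0,0,5]
  ]
}}

```text
t: 18.6
eef_pos: [0.5565, -0.0715, 0.0778]
tcp_rot: [[0.998, -0.0, -0.056], [0.056, 0.0, 0.998], [-0.0, -1.0, 0.0]]
ft_force: [0.1, 1.0, -0.3]
gripper_width: 0.05
```

{"op": "send_rows", "data": {
  "increments": [
    [0,0,0,0,0,0,5],
    [0,0,0,0,0,0,5]
  ]
}}

```text
t: 18.8
eef_pos: [0.5564, -0.0716, 0.078]
tcp_rot: [[0.998, -0.0, -0.056], [0.056, -0.0, 0.998], [-0.0, -1.0, -0.0]]
ft_force: [-0.7, -0.6, -1.0]
gripper_width: 0.0498
```

```bash
python3 -c "
from h import *
c=read_camera('scene'); f=c['frame'][110:210,260:393]; cv2.imwrite('pics/s10.png',cv2.resize(f,None,fx=6,fy=6,interpolation=2)); o=get_obs(); print(o['eef_pos'],o['ft_force'],o['ft_torque'])
print(rect(c,'buckle',.015,(.57,-.08)))
c=read_camera('top');print(rect(c,'buckle',.015,(.57,-.08)))"
```

```text
[ 0.55630774 -0.07157019  0.07805246] [ 0.25742005  0.61597433 -0.93443054] [ 0.02125924  0.01047985 -0.01200068]
(array([572.8, -71.3]), array([67.1, 93.5]), 3.2, [[536.7000122070312, -26.5], [541.7999877929688, -119.80000305175781], [608.7999877929688, -116.0999984741211], [603.7000122070312, -22.799999237060547]], 0.76)
(array([584.7, -38.4]), array([26.9, 22.6]), 0.1, [[571.2999877929688, -27.100000381469727], [571.2999877929688, -49.70000076293945], [598.2000122070312, -49.599998474121094], [598.2000122070312, -27.0]], 0.55)
```

View pics/s10.png

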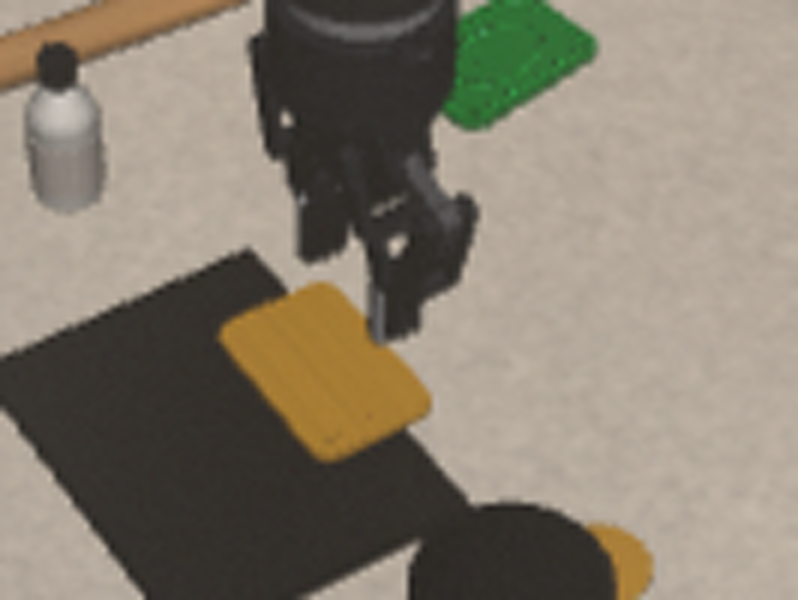

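It has flipped: the plain back is up on the pad, overhanging the near edge (rear edge at crop (325,285)–(430,400)). Next I'll go back, down behind it, and push it on.

{"op": "send_rows", "data": {
  "increments": [
    [0,0,0,-2.2,0,0,5],
    [0,0,0,-2.2,0,0,5],
    [0,0,0,0,2.0,0,5],
    [0,0,0,0,2.0,0,5],
    [0,0,0,0,0.4,0,5]
  ]
}}

```text
t: 19.5
eef_pos: [0.5107, -0.0739, 0.0325]
tcp_rot: [[0.998, -0.003, -0.056], [0.056, 0.0, 0.998], [-0.003, -1.0, 0.001]]
ft_force: [-0.1, -1.0, 0.5]
gripper_width: 0.0499
```

{"op": "send_rows", "data": {
  "increments": [
    [0,0,0,0,0,0,5],
    [0,0,0,0,0,0,5],
    [0,0,0,0,0,0,5]
  ]
}}

```text
t: 19.8
eef_pos: [0.5134, -0.0742, 0.035]
tcp_rot: [[0.998, 0.002, -0.056], [0.056, -0.0, 0.998], [0.002, -1.0, -0.0]]
ft_force: [0.4, 0.3, 0.8]
gripper_width: 0.0504
```

{"op": "send_rows", "data": {
  "increments": [
    [0,0,0,0.7,0,0,5],
    [0,0,0,0.6,0,0,5],
    [0,0,0,0.5,0,0,5],
    [0,0,0,0.5,0,0,5],
    [0,0,0,0.5,0,0,5]
  ]
}}

```text
t: 20.3
eef_pos: [0.5398, -0.0725, 0.0341]
tcp_rot: [[0.998, -0.002, -0.056], [0.056, -0.0, 0.998], [-0.002, -1.0, -0.0]]
ft_force: [-5.1, 0.5, 10.2]
gripper_width: 0.0501
```

{"op": "send_rows", "data": {
  "increments": [
    [0,0,0,0.5,0,0,5],
    [0,0,0,0.5,0,0,5],
    [0,0,0,0.5,0,0,5],
    [0,0,0,0.5,0,0,5]
  ]
}}

```text
t: 20.7
eef_pos: [0.5597, -0.0714, 0.0343]
tcp_rot: [[0.998, -0.002, -0.056], [0.056, -0.0, 0.998], [-0.002, -1.0, -0.0]]
ft_force: [-5.6, -1.2, 7.8]
gripper_width: 0.05
```

{"op": "send_rows", "data": {
  "increments": [
    [0,0,0,0.4,0,0,5],
    [0,0,0,0.4,0,0,5],
    [0,0,0,0.3,0,0,5],
    [0,0,0,0,0,0,5]
  ]
}}

```text
t: 21.1
eef_pos: [0.5714, -0.0708, 0.0343]
tcp_rot: [[0.998, -0.001, -0.056], [0.056, -0.0, 0.998], [-0.001, -1.0, -0.0]]
ft_force: [-3.6, -0.5, 5.7]
gripper_width: 0.0498
```

```bash
python3 -c "
from h import *
c=read_camera('scene'); o=get_obs(); print(o['eef_pos'],o['ft_force'])
print(rect(c,'buckle',.015,(.60,-.08)))"
```

```text
[ 0.57141003 -0.07073661  0.03434198] [-3.28113544  0.57948638  4.3604434 ]
(array([615. , -69.6]), array([64.6, 91.8]), 2.9, [[580.4000244140625, -25.399999618530273], [585.0999755859375, -117.0999984741211], [649.5999755859375, -113.80000305175781], [644.9000244140625, -22.100000381469727]], 0.58)
```

{"op": "send_rows", "data": {
  "increments": [
    [0,0,0,-0.5,-0.1,0,5],
    [0,0,0,-1.5,-0.5,0,5],
    [0,0,0,-1.5,-3,0,5],
    [0,0,0,-1.5,-4,0,5],
    [0,0,0,-3,-4,0,5]
  ]
}}

```text
t: 21.7
eef_pos: [0.4921, -0.0752, 0.1511]
tcp_rot: [[0.998, 0.001, -0.057], [0.057, 0.0, 0.998], [0.001, -1.0, 0.0]]
ft_force: [0.7, -0.4, 1.3]
gripper_width: 0.05
```

{"op": "send_rows", "data": {
  "increments": [
    [0,0,0,-3,-4,0,5],
    [0,0,0,-3,-2,0,5],
    [0,0,0,0,0,0,5],
    [0,0,0,0,0,0,5]
  ]
}}

```text
t: 22.1
eef_pos: [0.4322, -0.0787, 0.2106]
tcp_rot: [[0.998, 0.003, -0.056], [0.056, -0.0, 0.998], [0.003, -1.0, -0.0]]
ft_force: [-0.2, -0.4, -0.7]
gripper_width: 0.05
```

```bash
python3 -c "
from h import *
o=get_obs(); print(o['eef_pos'],o['ft_force'])
c=read_camera('top'); f=c['frame'][120:320,240:510]; f=cv2.resize(f,(780,578),interpolation=2)
print(rect(c,'buckle',.015,(.60,-.08)),rect(c,'pad',.01,(.62,-.07))[3])
for k,z in [('blank',.005),('mug',.05),('dropper',.04),('hammer',.01)]: print(k,[np.round(pt(c,d['at'],z)[:2],3) for d in cut_out(k,c)[:1]])
cv2.imwrite('pics/t11.png',f)
c=read_camera('scene');print(rect(c,'buckle',.015,(.60,-.08)))"
```

```text
[ 0.43217172 -0.07874677  0.21062992] [-0.2475517  -0.35274034 -0.73090231]
(array([612.4, -71.2]), array([62.3, 91.5]), 3.8, [[578.2999877929688, -27.600000381469727], [584.2999877929688, -118.9000015258789], [646.5, -114.9000015258789], [640.5, -23.5]], 0.69) [[551.0, 22.299999237060547], [561.9000244140625, -161.10000610351562], [704.4000244140625, -152.60000610351562], [693.5, 30.799999237060547]]
blank [array([0.523, 0.072])]
mug [array([0.597, 0.122])]
dropper [array([ 0.615, -0.237])]
hammer [array([ 0.616, -0.325])]
(array([614.5, -69.5]), array([64.5, 96. ]), 4.1, [[578.9000244140625, -23.899999618530273], [585.7999877929688, -119.69999694824219], [650.0999755859375, -115.0999984741211], [643.2000122070312, -19.299999237060547]], 0.9)
```

View pics/t11.png

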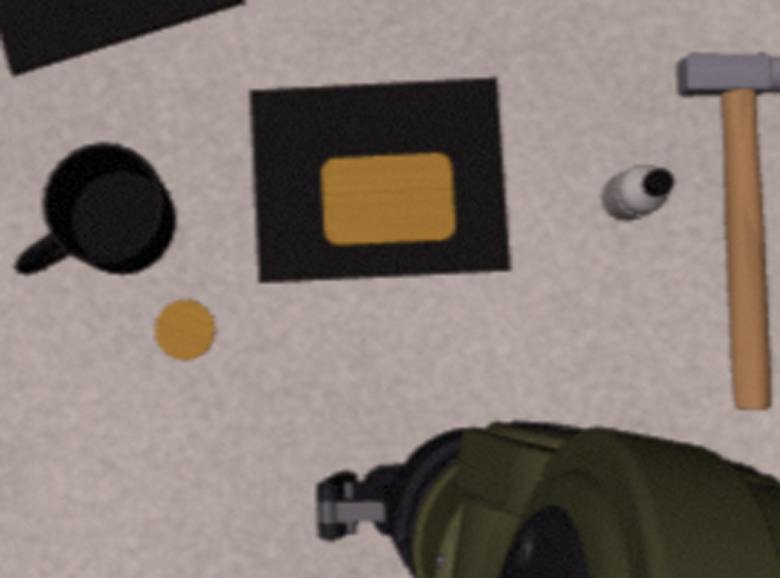

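The plate (crop (322–455, 153–243)) lies plain back up, wholly on the pad, and the arm is clear. The bystanders have not moved beyond measurement noise, so I'm handing in.

```bash
python3 -c "
from cell import ticket; print(ticket.close_job())"
```

```text
the job is handed in; nothing more can be done
None
```

The brass plate now lies inlaid face down on the black pad (the right-hand one of the two), and I have handed the job in at about 22 s on the robot's clock. I pushed it flat with two open fingertips until its long side was square against the pad's near edge. Then I tipped it up at that edge with about 6–12 N, over onto the pad, and pushed it on about 35–40 mm.

**Last checks:**
- **Plate:** the plain back is up and the whole plate is on the pad. Its near side is about 23 mm in from the pad's near edge.
- **Agreement:** the two cameras put the plate's centre within 3 mm of each other, at about (613, -70) mm.
- **Arm:** it is clear of everything and the wrist force is about zero.
- **Bystanders:** the mug, bottle, hammer and blank are where they were. Network readings differ by at most about 6 mm from the start, which I take as noise. The final picture shows nothing disturbed.

**What did not go smoothly:**
- The first tipping try slipped at some point between 10° and 30°. The plate dropped back flat against the pad edge, and the second, slower try worked.
- While finding the bench height, the fingertips pressed on the bare bench with up to 42 N at the wrist. This was with the fingertips only and nothing was disturbed, but it was more than intended.
- During the final push there was an unexplained upward force of up to 10 N on the tool. It was probably the tip touching the plate or pad, and nothing shifted oddly.

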